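Carry the tote of brass rivet dies to the marble slab

ROBOT

A 6-joint arm with a two-finger parallel gripper is mounted at the origin on the work surface. World frame = base frame: x ahead of the robot, y to its left, z up, the work surface at z = 0. Lengths are in m, angles in degrees, forces in N, time in s.
With the tool pointing down it reaches from about 0.325 to 0.775 m from the base axis. Payload 9.3 kg.
Tool frame: the origin (TCP) lies between the finger pads; the fingertips stand 17 mm ahead of it and the grasp point (between the pads) lies 2 mm behind it; z points along the fingers, y is the line along which they close (so a half turn about z gives the same grasp; the last joint's range is limited). The gripper opens to 85 mm and grips with 20 to 120 N. Pads are 22 mm wide; open, the fingers measure 114 mm over their backs; the gripper's body (76 mm by 85 mm) begins 54 mm behind the grasp point. The pads swing forward as they close: fully open they stand 13 mm farther back than shut.
Start: joints at [56.115, 14.817, 1.232, 76.415, 0, 81.257], TCP at [0.234, 0.498, 0.217] pointing down, gripper open.
Joint ranges: [-174.27, 174.27], [-52.1, 104.24], [-59.71, 78.15], [-110.17, 111.67], [-87.03, 83.33], [-180, 180]. Speed limits (degrees/s): [127.2, 127.2, 159.86, 180, 180, 180].

INTERFACE

Orientations are given as [roll, pitch, yaw] about the fixed x, y, z axes, in that order (R = Rz(yaw) Ry(pitch) Rx(roll)).
In Python, from cell import env, read_camera, camera_info gives the robot as it stands.
- The arm moves only by the shell command python3 -m inch 'ROWS' [OPENING] [FORCE]. ROWS is JSON, a list of rows, each an object of numbers: "dx", "dy", "dz": the shift along the tool's x, y, z in m; "spin": the turn about the tool's z in degrees. In form: [{"dx": .., "dy": .., "dz": .., "spin": ..}, ...]. A call has 1 to 8 rows; each row shifts and turns the commanded pose from where the row before left it, along the tool's axes as they then stand; what a row does not reach is not made up. A row lasts 1/10 s, in which the tool goes at most 50 mm and 8.59 degrees, less where a joint would pass 70% of its speed; a pose out of reach is approached as far as the arm can. A call with a gripper value outside its range is refused whole. OPENING is the closure in counts, from 0 (fully open) to 255 (shut), set as the call begins (- or left out, the last holds). The fingers move at their own pace and stop on an object; FORCE is the grip in N (left out, the last holds). Time passes only in rows, so rows that do not move let the fingers close. It gives the time, the measured TCP pose, the force, the opening and the grip force at its end, in the units of the state.
- env.read_state(): the state, without advancing time (a new reading comes with each control period).
- read_camera(name): name is "side" or "top" or "wrist"; returns (picture, depth): 384x512x3 uint8, red, green, blue; 384x512 float32, m along the optical axis (not along the pixel's ray), 0 where there is no reading.
- camera_info(name): a dict with "camera_matrix" (3x3 intrinsics, pixels), "distortion" ([k1, k2, p1, p2, k3] as OpenCV has them; the pictures are not rectified), "rvec" (rotation vector, rad) and "tvec" (3), from world to camera coordinates, as OpenCV has them. Camera axes: x right, y down, z forward; pixel columns grow to the right and rows downward; lengths in m; the calibration is good to about 2 mm. A picture is of the moment at which its call begins: read the wrist's pose just before it. camera_info takes no time and is no camera call; for the wrist camera it gives the pose at the moment of the call.
- env.close_job(): hands the job in; it is judged then, once.
The state is a dict: "t": time; "q": joint angles; "qd": joint speeds; "effort": joint torques, N m; "eef_pos": TCP position; "tool_rot": TCP orientation; "ft_force": force on the tool from outside, world axes, zero at the start; "moment": the same for the moment, N m; "finger_gap": opening from 0.0 (shut) to 1.0 (fully open); "grasp_force": force on a finger pad.
Only numpy, scipy, OpenCV 4.12 (cv2) and the standard library are available. Lean on these libraries where they do the work, as an engineer would, in place of code of your own. Each camera call takes 0.05 s, during which the arm holds its last target. There are 200 camera calls.

TASK

Pick up the light wooden tote that holds the two loose brass rivet dies (not the blue tote), carry it level so that neither die falls out, and set it down gently, not dropped, in the middle of the white marble slab. Let go of it and leave it standing there with both dies still inside.

Things in the scene. Friction and masses are not known exactly. Their poses are not given: they have to be found in the camera images.
- tote: Light wooden open tray, black-lined, 130 (x) by 90 mm (y), 0.2-0.35 kg, loose on the bench. Origin: centre of its underside. Walls 18 mm high, 6 thick; floor 6 thick. End gables 8 mm thick, 30 wide, rise to 90 mm at x = -61 and 61. A flat handle bar joins them over the middle, along x: 114 mm long, 14 thick (y), 70 to 90 mm above the underside; grip it across y. Not the blue tote of the same size.
- die_a: Brass rivet-setting die lying loose in the light tote, on its +y side at the start: a stepped round puck, 24 mm diameter foot, 16 mm tall, 40 g. Origin: centre of its underside, z up when it stands.
- die_b: Second, identical brass die, lying loose in the light tote, on its -y side at the start. Origin: centre of its underside.
- slab: White marble setting slab fixed on the bench, 200 mm (its x) by 180 mm (its y) by 20 mm thick. Origin: centre of its underside, on the bench top, so its upper face is 20 mm above the origin. A green cutting board of the same size lies on the other side of the bench: not that one.
Mind the look-alikes: they are no part of the job. What is shaped like the tote but red or turquoise is not meant.

How it is judged:
By the outcome, as a careful person would: the job done as asked, in the order asked, and still so for the second after the job is handed in, with the robot touching nothing.
It also fails if it takes over 43 s, if anything falls off the work surface, if the arm or the gripper's body presses on something with over 40 N, if the wrist force passes 120 N, or if a joint passes its speed limit or range.

## Working session

There is one attempt and no reset: what is moved stays moved. The work goes in short steps, Python scripts to look and compute and a shell command to move; the robot and the scene stay as the last step left them, time stands still between calls to the robot, and variables do not carry over. Pictures are saved under pics/ and viewed, at most 10 in all, crops included, and the job is handed in when it is done.

```bash
mkdir -p pics; ls
cat > h.py <<'E'
from cell import env, read_camera, camera_info
import numpy as np, cv2
def snap(n,f):
    i=camera_info(n); p,d=read_camera(n); cv2.imwrite(f'pics/{f}.png',p[:,:,::-1]); np.savez(f'pics/{f}.npz',p=p,d=d,K=i['camera_matrix'],D=i['distortion'],r=i['rvec'],t=i['tvec'])
def cloud(f):
    z=np.load(f'pics/{f}.npz'); d=z['d']; h,w=d.shape
    uv=np.stack(np.meshgrid(np.arange(w),np.arange(h)),-1).reshape(-1,1,2).astype(np.float64)
    n=cv2.undistortPoints(uv,z['K'],z['D']).reshape(h,w,2)
    c=np.dstack([n*d[...,None],d]); R=cv2.Rodrigues(z['r'])[0]
    X=(c-z['t'].reshape(3))@R; X[d==0]=np.nan
    return X,z['p']
E
python3 - <<'E'
from h import *
snap('top','top0'); snap('side','side0')
print(env.read_state()['t'])
X,_=cloud('top0'); print(X[::48,::64].round(3).tolist()[3:6])
E
```

```text
pics
0.1
[[[0.583, 0.762, 0.002], [0.588, 0.583, -0.0], [0.588, 0.394, 0.018], [0.597, 0.216, 0.002], [0.601, 0.033, 0.003], [0.606, -0.151, 0.001], [0.609, -0.333, 0.004], [0.615, -0.516, -0.002]], [[0.419, 0.648, 0.151], [0.449, 0.568, 0.002], [0.45, 0.384, 0.018], [0.457, 0.21, 0.001], [0.462, 0.03, -0.002], [0.465, -0.149, 0.008], [0.466, -0.322, 0.024], [0.474, -0.507, 0.002]], [[0.309, 0.705, 0.037], [0.315, 0.556, -0.002], [nan, nan, nan], [0.323, 0.203, 0.002], [0.327, 0.026, 0.003], [0.332, -0.15, -0.002], [0.336, -0.327, -0.002], [0.34, -0.501, -0.0]]]
```

View pics/top0.png

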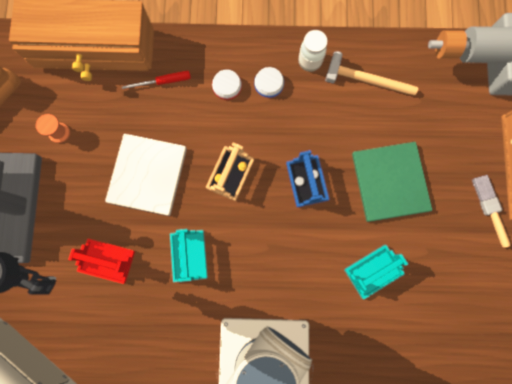

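View pics/side0.png

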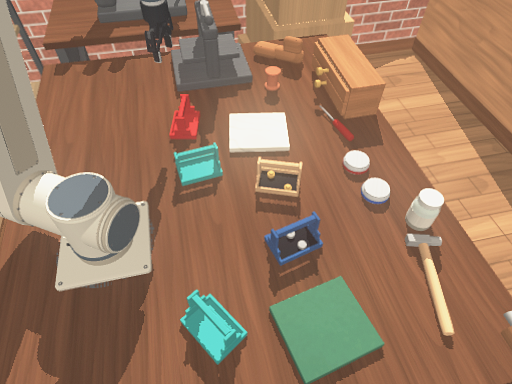

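The top view shows these candidates: light tote (231,171) with two brass dies; blue (307,180); red (103,261); turquoise (188,256) and (376,271). The white slab is at (146,174) and the green board at (391,182). I choose the light tote and the white slab. I'll check that in a crop while measuring.

Run:
```python
from h import *
X,p=cloud('top0')
cv2.imwrite('pics/crop1.png',cv2.resize(p[130:225,95:265,::-1],None,fx=4,fy=4,interpolation=cv2.INTER_CUBIC))
hsv=cv2.cvtColor(p,cv2.COLOR_RGB2HSV)
def box(m,lo,hi,name):
    k=m&(X[...,2]>lo)&(X[...,2]<hi)
    q=X[k]; r=cv2.minAreaRect(q[:,:2].astype(np.float32)*1000); print(name,k.sum(),'med z',np.median(q[:,2]).round(4),r,q[:,:2].mean(0).round(4))
    return k
R=np.zeros(p.shape[:2],bool); R[140:205,200:260]=1
box(R,.06,.11,'tote top'); box(R,.078,.11,'bar'); box(R,.012,.05,'walls')
S=np.zeros_like(R); S[125:220,98:192]=1
box(S&(hsv[...,1]<60)&(hsv[...,2]>150),.012,.03,'slab')
T=np.zeros_like(R);T[235:290,60:220]=1
for s,n in [((235,290,165,215),'turq'),((235,290,65,138),'red')]:
    T[:]=0;T[s[0]:s[1],s[2]:s[3]]=1; box(T,.03,.15,n); print(np.nanmax(X[T][:,2]))
```

```text
tote top 367 med z 0.0892 ((512.473388671875, 105.18070983886719), (30.072519302368164, 132.30697631835938), 68.19202423095703) [0.5114 0.1051]
bar 333 med z 0.0895 ((512.6311645507812, 105.5503158569336), (29.88177490234375, 132.2776641845703), 68.48023986816406) [0.5112 0.1056]
walls 453 med z 0.0184 ((512.6069946289062, 105.45484924316406), (91.8052978515625, 132.70974731445312), 68.36444091796875) [0.5128 0.1035]
slab 4476 med z 0.0198 ((504.22747802734375, 338.83648681640625), (180.03330993652344, 200.18898010253906), 79.15845489501953) [0.5022 0.3383]
turq 359 med z 0.0882 ((275.7170715332031, 208.57582092285156), (121.52670288085938, 54.71771240234375), 6.836082458496094) [0.2662 0.2068]
0.09448466739419907
red 578 med z 0.0869 ((260.501220703125, 431.35211181640625), (132.7888946533203, 55.044898986816406), 76.53180694580078) [0.2608 0.428 ]
0.09472000012380741
```

View pics/crop1.png

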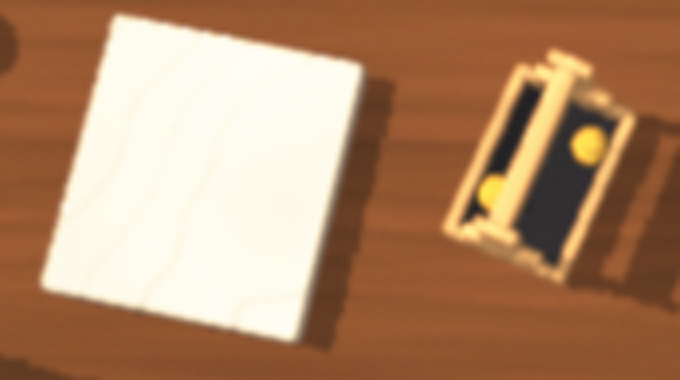

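The crop confirms it: the light, black-lined tote has two brass dies, at (588,145) and (490,190) in the crop, and the white slab is to its left. The sizes match too: 92x132 mm, bar top at 0.0895, slab 180x200 mm with its top at 0.0198.

```bash
cat > go.py <<'E'
from cell import env
import numpy as np, sys
from scipy.spatial.transform import Rotation as Ro
s=env.read_state(); p=np.array(s['eef_pos']); R=Ro.from_euler('xyz',s['tool_rot'],degrees=True).as_matrix()
x,y,z,a=map(float,sys.argv[1:5])
print('t',s['t'],'p',p.round(4),'rot',np.round(s['tool_rot'],2),'q6',s['q'][5],'F',np.round(s['ft_force'],1))
yaw=np.degrees(np.arctan2(R[1,0],R[0,0])); d=(a-yaw+90)%180-90
print('tool delta',(R.T@(np.array([x,y,z])-p)).round(4),'yaw',yaw.round(2),'spin (about tool z)',np.round(-d,2))
E
python3 go.py .5126 .1054 .217 -21.6
```

```text
t 0.1 p [0.2335 0.4977 0.2162] rot [-1.7993e+02 -1.0000e-02  1.5486e+02] q6 81.25722410230459 F [-1.7  0.1  0.4]
tool delta [-0.4193 -0.2366 -0.0006] yaw 154.86 spin (about tool z) -3.54
```

```bash
python3 -m inch '[{"dx":-0.02,"dy":-0.0113},{"dx":-0.035,"dy":-0.0197},{"dx":-0.035,"dy":-0.0197},{"dx":-0.035,"dy":-0.0197},{"dx":-0.035,"dy":-0.0197},{"dx":-0.035,"dy":-0.0197},{"dx":-0.035,"dy":-0.0197},{"dx":-0.035,"dy":-0.0197}]' 0 40
python3 -m inch '[{"dx":-0.035,"dy":-0.0197},{"dx":-0.035,"dy":-0.0197},{"dx":-0.035,"dy":-0.0197},{"dx":-0.035,"dy":-0.0197},{"dx":-0.014,"dy":-0.008},{"spin":-3.5},{},{}]'
python3 go.py .5126 .1054 .217 -21.6
python3 - <<'E'
from h import *
snap('wrist','w1')
X,p=cloud('w1')
k=(X[...,2]>.08)&(X[...,2]<.1)&(np.hypot(X[...,0]-.5126,X[...,1]-.1054)<.1)
q=X[k]; print(k.sum(),q.mean(0),cv2.minAreaRect(q[:,:2].astype(np.float32)*1000))
E
```

```text
t 0.1 p [0.2335 0.4977 0.2162] rot [-1.7993e+02 -1.0000e-02  1.5486e+02] q6 81.25722410230459 F [-1.7  0.1  0.4]
tool delta [-0.4193 -0.2366 -0.0006] yaw 154.86 spin (about tool z) -3.54
0 [nan nan nan] ((0.0, 0.0), (0.0, 0.0), 0.0)validation failed for argument at $[0]...
validation failed for argument at $[0]...
<stdin>:5: RuntimeWarning: Mean of empty slice.
  ret = um.true_divide(
```

View pics/w1.png

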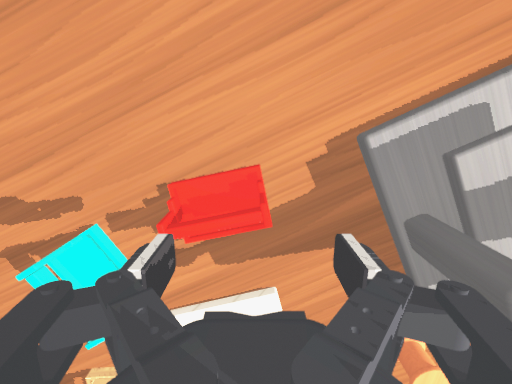

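The call was refused and the arm hasn't moved. The wrist view shows only the red tote (220,205), turquoise (80,265) and the slab edge. The rows probably need all four keys.

```bash
python3 -m inch '[{"dx":-0.02,"dy":-0.0113,"dz":0,"spin":0},{"dx":-0.035,"dy":-0.0197,"dz":0,"spin":0},{"dx":-0.035,"dy":-0.0197,"dz":0,"spin":0},{"dx":-0.035,"dy":-0.0197,"dz":0,"spin":0},{"dx":-0.035,"dy":-0.0197,"dz":0,"spin":0},{"dx":-0.035,"dy":-0.0197,"dz":0,"spin":0},{"dx":-0.035,"dy":-0.0197,"dz":0,"spin":0},{"dx":-0.035,"dy":-0.0197,"dz":0,"spin":0}]' 0 40
```

```text
t: 0.95
eef_pos: [0.4108, 0.2487, 0.2167]
tool_rot: [-180.0, -0.0, 154.9]
ft_force: [0.4, 1.1, -0.4]
finger_gap: 1.001
grasp_force: 0.0
```

```bash
python3 -m inch '[{"dx":-0.035,"dy":-0.0197,"dz":0,"spin":0},{"dx":-0.035,"dy":-0.0197,"dz":0,"spin":0},{"dx":-0.035,"dy":-0.0197,"dz":0,"spin":0},{"dx":-0.03,"dy":-0.0197,"dz":0,"spin":0},{"dx":-0.014,"dy":-0.008,"dz":0,"spin":0},{"dx":0,"dy":0,"dz":0,"spin":-3.5},{"dx":0,"dy":0,"dz":0,"spin":0},{"dx":0,"dy":0,"dz":0,"spin":0}]'
python3 go.py .5126 .1054 .217 -21.6
python3 - <<'E'
from h import *
snap('wrist','w2')
X,p=cloud('w2')
k=(X[...,2]>.08)&(X[...,2]<.1)&(np.hypot(X[...,0]-.5126,X[...,1]-.1054)<.1)
q=X[k]; print(k.sum(),q.mean(0),cv2.minAreaRect(q[:,:2].astype(np.float32)*1000))
E
```

```text
t: 1.75
eef_pos: [0.5079, 0.1088, 0.2167]
tool_rot: [-180.0, -0.0, 158.3]
ft_force: [0.5, -0.1, 0.7]
finger_gap: 0.997
grasp_force: 0.0
t 1.75 p [0.5079 0.1088 0.2167] rot [-1.8000e+02 -2.0000e-02  1.5829e+02] q6 24.530555988850697 F [ 0.5 -0.1  0.7]
tool delta [-0.0057 -0.0014 -0.0003] yaw 158.29 spin (about tool z) -0.11
1694 [0.50772051 0.10803187 0.08861584] ((510.6515808105469, 107.01565551757812), (29.29468536376953, 128.39060974121094), 68.37591552734375)
```

View pics/w2.png

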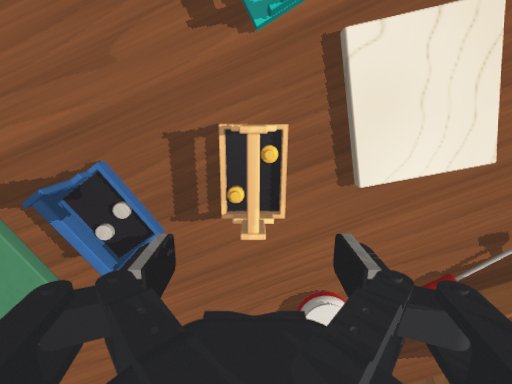

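The wrist view confirms the light tote lies square under the gripper: bar at (254,185), dies at (270,154) and (236,194). Fingers are clear of the blue tote. Descending.

```bash
python3 -m inch '[{"dx":-0.004,"dy":-0.001,"dz":0.01,"spin":0},{"dx":0,"dy":0,"dz":0.025,"spin":0},{"dx":0,"dy":0,"dz":0.025,"spin":0},{"dx":0,"dy":0,"dz":0.025,"spin":0},{"dx":0,"dy":0,"dz":0.02,"spin":0},{"dx":0,"dy":0,"dz":0.02,"spin":0},{"dx":0,"dy":0,"dz":0.013,"spin":0},{"dx":0,"dy":0,"dz":0,"spin":0}]'
python3 go.py .5126 .1054 .078 -21.6
```

```text
t: 2.6
eef_pos: [0.5101, 0.1062, 0.0766]
tool_rot: [-179.9, -0.2, 158.4]
ft_force: [-0.8, -0.9, -0.2]
finger_gap: 0.999
grasp_force: 0.0
t 2.6 p [0.5101 0.1062 0.0766] rot [-179.92   -0.19  158.36] q6 24.1620289331069 F [-0.8 -0.9 -0.2]
tool delta [-0.0026  0.0002 -0.0014] yaw 158.36 spin (about tool z) -0.04
```

```bash
python3 -m inch '[{"dx":-0.002,"dy":0,"dz":0,"spin":0},{"dx":0,"dy":0,"dz":0,"spin":0},{"dx":0,"dy":0,"dz":0,"spin":0},{"dx":0,"dy":0,"dz":0,"spin":0},{"dx":0,"dy":0,"dz":0,"spin":0},{"dx":0,"dy":0,"dz":0,"spin":0},{"dx":0,"dy":0,"dz":0,"spin":0},{"dx":0,"dy":0,"dz":0,"spin":0}]' 255 25
python3 -m inch '[{"dx":0,"dy":0,"dz":0,"spin":0},{"dx":0,"dy":0,"dz":0,"spin":0},{"dx":0,"dy":0,"dz":0,"spin":0},{"dx":0,"dy":0,"dz":0,"spin":0},{"dx":0,"dy":0,"dz":0,"spin":0},{"dx":0,"dy":0,"dz":0,"spin":0}]' 255 60
```

```text
t: 3.4
eef_pos: [0.5134, 0.1052, 0.0788]
tool_rot: [-180.0, 0.0, 158.4]
ft_force: [-0.7, -0.4, -0.9]
finger_gap: -0.002
grasp_force: 0.0
t: 4.0
eef_pos: [0.5134, 0.1052, 0.0788]
tool_rot: [-180.0, -0.0, 158.4]
ft_force: [-0.3, -0.0, 0.5]
finger_gap: -0.002
grasp_force: 0.0
```

The fingers shut on nothing, so I need to look.

Run:
```python
from h import *
snap('wrist','w3'); snap('side','s3'); snap('top','t3')
a=np.load('pics/w3.npz')['p']; b=np.load('pics/s3.npz')['p'][100:240,200:360]; c=np.load('pics/t3.npz')['p'][130:225,190:300]
r=lambda i,h:cv2.resize(i,(int(i.shape[1]*h/i.shape[0]),h))
im=np.hstack([r(a,290),r(b,290)]); c=r(c,290); c=np.hstack([c,np.zeros((290,im.shape[1]-c.shape[1],3),np.uint8)])
cv2.imwrite('pics/m3.png',np.vstack([im,c])[:,:,::-1]); print(im.shape)
```

```text
(290, 717, 3)
```

View pics/m3.png

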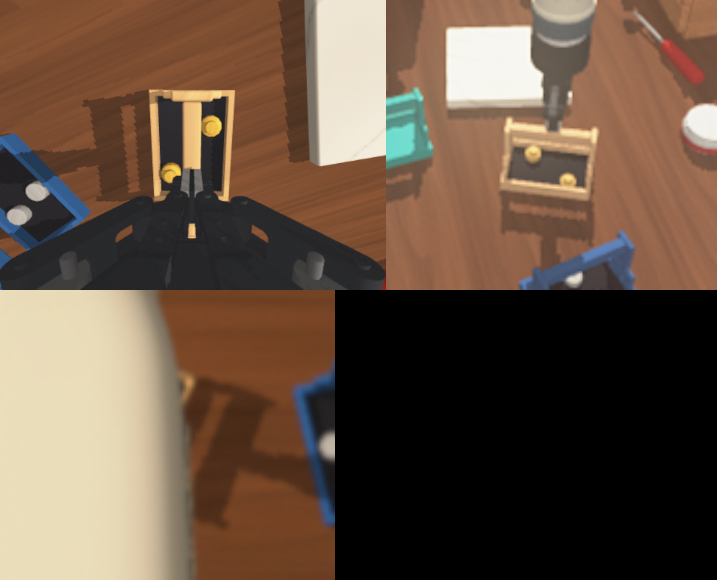

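The wrist view shows the bar centred at (190,130) with the fingertips shut at (192,180), apparently over it or at its top. The side view shows the tip at (553,118), near the bar's top edge, with the tote upright and undisturbed. I'll check the heights by depth.

Run:
```python
from h import *
X,p=cloud('s3')
# points near the gripper axis
k=np.hypot(X[...,0]-.5134,X[...,1]-.1052)<.03
hsv=cv2.cvtColor(p,cv2.COLOR_RGB2HSV)
dark=(hsv[...,1]<90)&(hsv[...,2]<130)
for lo in np.arange(.0,.2,.01):
    m=k&(X[...,2]>=lo)&(X[...,2]<lo+.01); q=X[m]
    print(lo.round(2),m.sum(),(m&dark).sum(), X[m&dark].mean(0).round(3) if (m&dark).sum() else '', p[m].mean(0).round() if m.sum() else '')
X,p=cloud('w3'); print('wrist')
for v,u in [(140,252),(170,252),(200,252),(225,248),(235,248),(245,248),(235,262),(245,262),(260,262),(300,254),(308,254)]: print(v,u,X[v,u].round(3),p[v,u])
```

```text
0.0 211 193 [0.513 0.106 0.006] [101.  88.  77.]
0.01 16 1 [0.501 0.093 0.01 ] [193. 154.  99.]
0.02 3 0  [223. 182. 112.]
0.03 0 0  
0.04 0 0  
0.05 0 0  
0.06 2 0  [224. 182. 135.]
0.07 41 0  [199. 159. 120.]
0.08 75 0  [210. 174. 131.]
0.09 24 1 [0.505 0.101 0.099] [222. 197. 153.]
0.1 17 6 [0.507 0.095 0.107] [134. 119. 105.]
0.11 15 12 [0.509 0.092 0.115] [108.  97.  87.]
0.12 4 3 [0.506 0.093 0.122] [108.  98.  87.]
0.13 2 1 [0.524 0.095 0.137] [115.  93.  75.]
0.14 0 0  
0.15 11 10 [0.51  0.089 0.157] [112. 101.  89.]
0.16 19 18 [0.508 0.09  0.164] [103.  93.  81.]
0.17 13 10 [0.506 0.088 0.176] [127. 117. 104.]
0.18 13 9 [0.509 0.088 0.187] [122. 108.  93.]
0.19 23 18 [0.51  0.087 0.196] [110.  98.  85.]
wrist
140 252 [0.46  0.125 0.088] [238 193 125]
170 252 [0.476 0.119 0.088] [238 192 125]
200 252 [0.492 0.113 0.089] [237 190 124]
225 248 [0.502 0.107 0.098] [117 114 109]
235 248 [0.502 0.107 0.111] [118 116 111]
245 248 [0.502 0.107 0.122] [119 116 112]
235 262 [0.505 0.113 0.111] [109 106 102]
245 262 [0.504 0.113 0.122] [116 113 108]
260 262 [0.503 0.113 0.138] [40 41 42]
300 254 [0.554 0.089 0.089] [239 195 126]
308 254 [0.56  0.087 0.089] [240 197 129]
```

Depth from both cameras puts the shut tips at z≈0.096, not at the 0.062 the reported TCP implies. They closed just above the bar. I'll check this against the earlier picture with the fingers open.

```bash
python3 - <<'E'
from h import *
X,p=cloud('w2'); print('TCP z .2167 open')
for v,u in [(240,160),(240,165),(245,150),(250,155),(240,345),(240,350),(250,360)]: print(v,u,X[v,u].round(3),p[v,u])
k=(X[...,2]>.19)&(X[...,2]<.26); v,u=np.where(k); print(k.sum(), np.percentile(X[k][:,2],[0,1,5]), v.min() if len(v) else '')
X,p=cloud('w3'); k=(X[...,2]>.0925)&(X[...,2]<.12); k[:200]=0; print(np.percentile(X[k][:,2],[0,1,5]).round(4))
E
python3 go.py .5126 .1054 .078 -21.6
```

```text
TCP z .2167 open
240 160 [0.48  0.072 0.256] [107 104 100]
240 165 [0.481 0.073 0.255] [41 39 40]
245 150 [0.479 0.069 0.26 ] [116 113 108]
250 155 [0.481 0.072 0.265] [69 67 66]
240 345 [0.514 0.154 0.254] [43 41 43]
240 350 [0.515 0.156 0.254] [109 105 102]
250 360 [0.515 0.157 0.266] [115 112 108]
1309 [0.24198896 0.24371066 0.2450515 ] 234
[0.0957 0.0965 0.0989]
t 4.15 p [0.5134 0.1052 0.0788] rot [-180.     -0.    158.36] q6 24.045001325129864 F [ 0.1 -0.1 -0.9]
tool delta [ 0.0008 -0.0001  0.0008] yaw 158.36 spin (about tool z) -0.04
```

The open view gives the same ~33 mm offset: the tips sit 17 mm behind the reported TCP instead of ahead of it. So a reported z of 0.045 puts the pads on the bar. I'll open, descend 34 mm and close.

```bash
python3 -m inch '[{"dx":0,"dy":0,"dz":-0.005,"spin":0},{"dx":0,"dy":0,"dz":0,"spin":0},{"dx":0,"dy":0,"dz":0,"spin":0},{"dx":0,"dy":0,"dz":0,"spin":0},{"dx":0,"dy":0,"dz":0,"spin":0},{"dx":0,"dy":0,"dz":0,"spin":0},{"dx":0,"dy":0,"dz":0,"spin":0}]' 0 25
python3 -m inch '[{"dx":0,"dy":0,"dz":0.01,"spin":0},{"dx":0,"dy":0,"dz":0.01,"spin":0},{"dx":0,"dy":0,"dz":0.01,"spin":0},{"dx":0,"dy":0,"dz":0.009,"spin":0},{"dx":0,"dy":0,"dz":0,"spin":0},{"dx":0,"dy":0,"dz":0,"spin":0}]'
python3 -m inch '[{"dx":0,"dy":0,"dz":0,"spin":0},{"dx":0,"dy":0,"dz":0,"spin":0},{"dx":0,"dy":0,"dz":0,"spin":0},{"dx":0,"dy":0,"dz":0,"spin":0},{"dx":0,"dy":0,"dz":0,"spin":0},{"dx":0,"dy":0,"dz":0,"spin":0},{"dx":0,"dy":0,"dz":0,"spin":0},{"dx":0,"dy":0,"dz":0,"spin":0}]' 255 25
```

```text
t: 4.85
eef_pos: [0.5134, 0.1052, 0.0837]
tool_rot: [-180.0, -0.0, 158.4]
ft_force: [0.3, -0.3, -0.1]
finger_gap: 1.001
grasp_force: 0.0
t: 5.45
eef_pos: [0.5133, 0.1052, 0.0445]
tool_rot: [-180.0, -0.0, 158.4]
ft_force: [0.5, 0.0, 0.1]
finger_gap: 0.996
grasp_force: 0.0
t: 6.25
eef_pos: [0.5134, 0.1051, 0.0449]
tool_rot: [-180.0, 0.0, 158.4]
ft_force: [-0.7, -2.3, 3.4]
finger_gap: 0.162
grasp_force: 26.8
```

Gap 0.162 × 85 = 14 mm, so it has the bar. I'll firm the grip and lift slowly.

```bash
python3 -m inch '[{"dx":0,"dy":0,"dz":0,"spin":0},{"dx":0,"dy":0,"dz":0,"spin":0},{"dx":0,"dy":0,"dz":0,"spin":0},{"dx":0,"dy":0,"dz":-0.002,"spin":0},{"dx":0,"dy":0,"dz":-0.004,"spin":0},{"dx":0,"dy":0,"dz":-0.006,"spin":0},{"dx":0,"dy":0,"dz":-0.008,"spin":0},{"dx":0,"dy":0,"dz":-0.01,"spin":0}]' 255 60
python3 -m inch '[{"dx":0,"dy":0,"dz":-0.01,"spin":0},{"dx":0,"dy":0,"dz":-0.01,"spin":0},{"dx":0,"dy":0,"dz":-0.01,"spin":0},{"dx":0,"dy":0,"dz":-0.008,"spin":0},{"dx":0,"dy":0,"dz":-0.005,"spin":0},{"dx":0,"dy":0,"dz":-0.002,"spin":0},{"dx":0,"dy":0,"dz":0,"spin":0},{"dx":0,"dy":0,"dz":0,"spin":0}]'
python3 - <<'E'
from h import *
snap('wrist','w4'); snap('side','s4')
X,p=cloud('s4'); hsv=cv2.cvtColor(p,cv2.COLOR_RGB2HSV)
k=(np.hypot(X[...,0]-.5134,X[...,1]-.1052)<.09)&(X[...,2]>.03)&(hsv[...,0]<25)&(hsv[...,1]>80)&(hsv[...,2]>150)
q=X[k]; print(k.sum(),np.percentile(q[:,2],[1,50,99]).round(3))
a=np.load('pics/w4.npz')['p']; b=p[60:240,180:380]
r=lambda i,h:cv2.resize(i,(int(i.shape[1]*h/i.shape[0]),h))
cv2.imwrite('pics/m4.png',np.hstack([r(a,320),r(b,320)])[:,:,::-1])
E
python3 go.py .5042 .3388 .12 -21.6
```

```text
t: 7.05
eef_pos: [0.5133, 0.1053, 0.0753]
tool_rot: [-180.0, -0.0, 158.4]
ft_force: [0.8, 0.2, -4.2]
finger_gap: 0.154
grasp_force: 58.5
t: 7.85
eef_pos: [0.5132, 0.1052, 0.1194]
tool_rot: [-180.0, -0.0, 158.4]
ft_force: [-0.6, -0.3, -5.5]
finger_gap: 0.153
grasp_force: 58.5
889 [0.075 0.093 0.275]
t 7.95 p [0.5132 0.1052 0.1194] rot [-1.7998e+02 -4.0000e-02  1.5836e+02] q6 24.04408240994724 F [ 0.7 -1.3 -4.6]
tool delta [ 0.0945  0.2138 -0.0006] yaw 158.36 spin (about tool z) -0.04
```

View pics/m4.png

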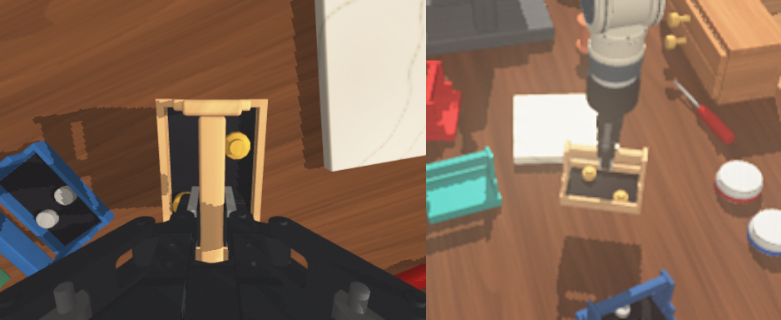

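The tote is lifted level by about 75 mm. Both dies are inside, at (589,173) and (621,197) in the side crop. Now carrying it to the slab with smooth acceleration.

```bash
python3 -m inch '[{"dx":0.0016,"dy":0.0037,"dz":0,"spin":0},{"dx":0.0032,"dy":0.0073,"dz":0,"spin":0},{"dx":0.0049,"dy":0.011,"dz":0,"spin":0},{"dx":0.0065,"dy":0.0146,"dz":0,"spin":0},{"dx":0.0078,"dy":0.0176,"dz":0,"spin":0},{"dx":0.0078,"dy":0.0176,"dz":0,"spin":0},{"dx":0.0078,"dy":0.0176,"dz":0,"spin":0},{"dx":0.0078,"dy":0.0176,"dz":0,"spin":0}]'
python3 -m inch '[{"dx":0.0078,"dy":0.0176,"dz":0,"spin":0},{"dx":0.0078,"dy":0.0176,"dz":0,"spin":0},{"dx":0.0078,"dy":0.0176,"dz":0,"spin":0},{"dx":0.0078,"dy":0.0176,"dz":0,"spin":0},{"dx":0.0065,"dy":0.0146,"dz":0,"spin":0},{"dx":0.0049,"dy":0.011,"dz":0,"spin":0},{"dx":0.0032,"dy":0.0073,"dz":0,"spin":0},{"dx":0.0016,"dy":0.0037,"dz":0,"spin":0}]'
python3 -m inch '[{"dx":0,"dy":0,"dz":0,"spin":0},{"dx":0,"dy":0,"dz":0,"spin":0},{"dx":0,"dy":0,"dz":0,"spin":0}]'
python3 go.py .5042 .3388 .065 -21.6
```

```text
t: 8.75
eef_pos: [0.5084, 0.224, 0.1197]
tool_rot: [180.0, -0.0, 158.4]
ft_force: [-1.1, -0.4, -4.2]
finger_gap: 0.154
grasp_force: 58.5
t: 9.55
eef_pos: [0.504, 0.3398, 0.1197]
tool_rot: [-180.0, -0.0, 158.4]
ft_force: [-0.1, -0.6, -4.8]
finger_gap: 0.155
grasp_force: 58.5
t: 9.85
eef_pos: [0.5043, 0.3385, 0.1198]
tool_rot: [-180.0, 0.0, 158.3]
ft_force: [-0.4, 0.1, -3.7]
finger_gap: 0.157
grasp_force: 58.5
t 9.85 p [0.5043 0.3385 0.1198] rot [-179.99    0.    158.32] q6 47.648263206086824 F [-0.4  0.1 -3.7]
tool delta [0.0002 0.0002 0.0548] yaw 158.32 spin (about tool z) -0.08
```

```bash
python3 -m inch '[{"dx":0,"dy":0,"dz":0.004,"spin":0},{"dx":0,"dy":0,"dz":0.008,"spin":0},{"dx":0,"dy":0,"dz":0.01,"spin":0},{"dx":0,"dy":0,"dz":0.01,"spin":0},{"dx":0,"dy":0,"dz":0.008,"spin":0},{"dx":0,"dy":0,"dz":0.006,"spin":0},{"dx":0,"dy":0,"dz":0.004,"spin":0},{"dx":0,"dy":0,"dz":0.001,"spin":0}]'
python3 -m inch '[{"dx":0,"dy":0,"dz":0.001,"spin":0},{"dx":0,"dy":0,"dz":0.001,"spin":0},{"dx":0,"dy":0,"dz":0.001,"spin":0},{"dx":0,"dy":0,"dz":0.0005,"spin":0},{"dx":0,"dy":0,"dz":0,"spin":0},{"dx":0,"dy":0,"dz":0,"spin":0}]'
```

```text
t: 10.65
eef_pos: [0.504, 0.339, 0.0683]
tool_rot: [-180.0, -0.0, 158.4]
ft_force: [-0.4, -0.5, -4.5]
finger_gap: 0.151
grasp_force: 58.6
t: 11.25
eef_pos: [0.5042, 0.3391, 0.0654]
tool_rot: [180.0, 0.0, 158.4]
ft_force: [0.5, -1.0, -3.8]
finger_gap: 0.153
grasp_force: 58.5
```

```bash
python3 -m inch '[{"dx":0,"dy":0,"dz":0.0005,"spin":0},{"dx":0,"dy":0,"dz":0.0005,"spin":0},{"dx":0,"dy":0,"dz":0,"spin":0},{"dx":0,"dy":0,"dz":0,"spin":0}]'
python3 -m inch '[{"dx":0,"dy":0,"dz":0.0005,"spin":0},{"dx":0,"dy":0,"dz":0.0005,"spin":0},{"dx":0,"dy":0,"dz":0,"spin":0},{"dx":0,"dy":0,"dz":0,"spin":0}]'
```

```text
t: 11.65
eef_pos: [0.5043, 0.3391, 0.065]
tool_rot: [180.0, 0.0, 158.4]
ft_force: [-3.2, -2.3, 6.3]
finger_gap: 0.151
grasp_force: 59.9
t: 12.05
eef_pos: [0.5043, 0.339, 0.065]
tool_rot: [179.9, 0.1, 158.4]
ft_force: [-5.8, -4.7, 14.3]
finger_gap: 0.152
grasp_force: 61.3
```

It's standing on the slab. I'll relax the push, then ease the grip and open.

```bash
python3 -m inch '[{"dx":0,"dy":0,"dz":-0.001,"spin":0},{"dx":0,"dy":0,"dz":0,"spin":0},{"dx":0,"dy":0,"dz":0,"spin":0}]' 255 20
python3 -m inch '[{"dx":0,"dy":0,"dz":0,"spin":0},{"dx":0,"dy":0,"dz":0,"spin":0},{"dx":0,"dy":0,"dz":0,"spin":0},{"dx":0,"dy":0,"dz":0,"spin":0},{"dx":0,"dy":0,"dz":0,"spin":0},{"dx":0,"dy":0,"dz":0,"spin":0},{"dx":0,"dy":0,"dz":0,"spin":0},{"dx":0,"dy":0,"dz":0,"spin":0}]' 0 20
python3 -m inch '[{"dx":0,"dy":0,"dz":-0.005,"spin":0},{"dx":0,"dy":0,"dz":-0.01,"spin":0},{"dx":0,"dy":0,"dz":-0.02,"spin":0},{"dx":0,"dy":0,"dz":-0.03,"spin":0},{"dx":0,"dy":0,"dz":-0.03,"spin":0},{"dx":0,"dy":0,"dz":-0.03,"spin":0},{"dx":0,"dy":0,"dz":-0.02,"spin":0},{"dx":0,"dy":0,"dz":0,"spin":0}]'
python3 - <<'E'
from h import *
snap('wrist','w5'); snap('side','s5')
X,p=cloud('w5')
k=(X[...,2]>.1)&(X[...,2]<.118)&(np.hypot(X[...,0]-.5042,X[...,1]-.3388)<.1)
q=X[k]; print(k.sum(),q.mean(0),cv2.minAreaRect(q[:,:2].astype(np.float32)*1000))
b=np.load('pics/s5.npz')['p'][60:240,180:380]
r=lambda i,h:cv2.resize(i,(int(i.shape[1]*h/i.shape[0]),h))
cv2.imwrite('pics/m5.png',np.hstack([r(p,320),r(b,320)])[:,:,::-1])
E
```

```text
t: 12.35
eef_pos: [0.5043, 0.339, 0.065]
tool_rot: [180.0, 0.0, 158.4]
ft_force: [-4.0, -3.4, 8.2]
finger_gap: 0.15
grasp_force: 60.4
t: 13.15
eef_pos: [0.5042, 0.3391, 0.0643]
tool_rot: [180.0, 0.0, 158.4]
ft_force: [-1.0, 0.6, -0.0]
finger_gap: 0.999
grasp_force: 0.0
t: 13.95
eef_pos: [0.5053, 0.3397, 0.2134]
tool_rot: [179.7, 0.2, 158.4]
ft_force: [0.1, 0.5, -0.2]
finger_gap: 0.998
grasp_force: 0.0
1980 [0.49723923 0.34263524 0.10865977] ((501.6632385253906, 340.8481750488281), (28.711959838867188, 129.02590942382812), 68.30436706542969)
```

View pics/m5.png

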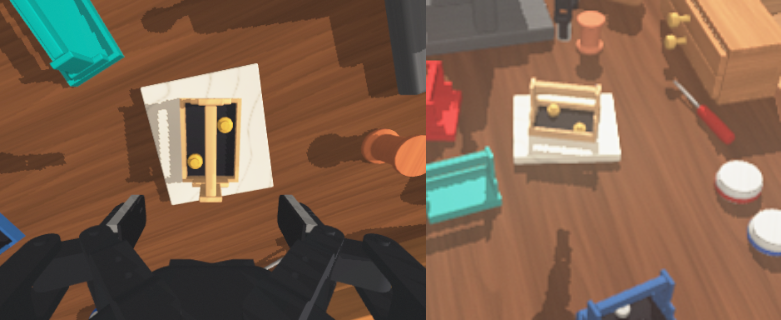

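The tote stands upright on the slab, within about 3 mm of its centre, with both dies inside at (225,125) and (195,161). The gripper is clear, so I'm handing in.

```bash
python3 -c "
from cell import env
print(env.close_job())"
```

```text
the job is handed in; nothing more can be done
None
```

The light tote is standing on the white marble slab, about 3 mm from its middle, with both brass dies inside and the gripper clear; I handed the job in at about 14 s.

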